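# Pin the carrier's handle and lift the die block

## Robot

A 6-joint arm with a two-finger parallel gripper is mounted at the origin on a cart in front of the work surface, level with it; the furniture and walls round the work are solid. World frame = base frame: x ahead of the robot, y to its left, z up, the work surface at z = 0. Lengths are in m, angles in rad, forces in N, time in s.
With the tool pointing down it reaches from about 0.3 to 0.875 m from the base axis. Payload 6.4 kg.
Tool frame: the origin (TCP) lies at the very end of the fingers, on their centre line; the grasp point (between the pads) lies 19 mm behind it; z points along the fingers, x is the direction in which the jaws open and shut, and the axes are right-handed (so a half turn about z gives the same grasp; the last joint's range is limited). The gripper opens to 85 mm and grips with 20 to 120 N. Pads are 22 mm wide; open, the fingers measure 114 mm over their backs; the gripper's body (76 mm by 85 mm) begins 54 mm behind the grasp point. The pads swing forward as they close: fully open they stand 13 mm farther back than shut.
Start: joints at [-1.416, 0.181, 1.607, -0, 1.354, -0.206], TCP at [0.203, -0.538, 0.231] pointing down, gripper open.
Joint ranges: [-2.99, 2.99], [-0.89, 2.07], [0.3, 2.58], [-1.14, 4.28], [0, 2.63], [-3.12, 3.12]. Speed limits (rad/s): [2.57, 2.57, 3.01, 3.14, 3.14, 3.14].

## Interface

Orientations are given as a 3x3 rotation matrix whose columns are the frame's x, y, z axes.
In Python, from cell import robot, set_gripper, inverse_kinematics, readout, eyes, job gives the robot as it stands. Calls block until the motion is done:
- robot.move_ptp(position, orientation): joint-space move of the TCP to a pose.
- robot.line_to(position, ori=None, velocity=0.15, stop_force=None): straight line of the TCP; ori=None keeps the orientation; velocity is the mean speed in m/s. With stop_force (N) it stops when the force on the tool has changed by that much, and returns True; else False.
- robot.movej(angles): joint-space move.
- set_gripper(opening): opening from 0.0 (shut) to 1.0 (fully open); the grip force is fixed at half the most; returns when the fingers have stopped.
- robot.wait(seconds).
- inverse_kinematics(position, orientation): joint angles nearest the present ones, or None.
- readout.observe(): the state.
- eyes.grab_frame(name): name is "scene" or "top" or "wrist"; returns a dict with "frame" (480x640x3 uint8, blue, green, red), "K" (3x3 intrinsics, pixels), "k1" (the pictures are not rectified: a ray, as slopes to the right and down, at radius r is drawn at 1 + k1 r^2 times it, then the intrinsics apply), "position" and "orientation" of the camera in the world. Camera axes: x right, y down, z forward; pixel columns grow to the right and rows downward; lengths in m; the calibration is good to about 2 mm. A picture is of the moment at which its call begins. There is no depth.
A pose or a line that the arm cannot do raises robot.Unreachable and nothing moves.
- job.sign_off(): hands the job in, once; it reports no verdict.
The state is a dict: "t": time; "joint_positions": joint angles; "qd": joint speeds; "effort": joint torques, N m; "tcp_pos": TCP position; "eef_rot": TCP orientation; "wrist_force": force on the tool from outside, world axes, zero at the start; "torque": the same for the moment, N m; "grip_width": opening from 0.0 (shut) to 1.0 (fully open).
Only numpy, scipy, OpenCV 4.12 (cv2) and the standard library are available. Lean on these libraries where they do the work, as an engineer would, in place of code of your own. Each camera call takes 0.05 s, during which the arm holds its last target.

## Task

Lock the wooden carrier's swing handle by taking the red-headed pin from its stand and pushing it fully home, down through the holes of the square grey bracket and the handle's tongue in it (the end opposite the round hinge), while the carrier stands on the bench. Then take the carrier by the middle of its black handle grip, lift it smoothly, brass die cube in its pocket, to about 15 cm above the bench and finish while holding it there, level and still; do not set it down. Leave the other things on the bench alone.

Things in the scene. Friction and masses are not known exactly. Their poses are not given: they have to be found in the camera images.
- carrier: Loose carrier: plywood tray 100 (x) x 216 (y) mm with a grey metal post at each end and a handle across the top. About 0.43 kg with handle. Origin: middle of the tray's underside; z up, y along the tray and handle towards the bracket post (tallest part, 122 mm); hinge post at -y (hinge pin's top at 126 mm).
- handle (a joint): Swing handle, vertical hinge at the carrier's -y post; 0 = shut against its stop, holes in line (it starts so), grows as it swings out towards the carrier's -x side, to 1.6 rad. Stiff hinge, 0.08 N m.
- handle_grip (a point): Middle of the black handle grip, a straight bar along the carrier's y, 22 mm wide (along x), 24 mm high, 90 mm long; 106 mm above the carrier's underside and above its centre. At least 40 mm free under it.
- pin_hole (a point): Mouth of the pin hole: centre of the hole in the top face of the bracket, 79 mm from the carrier's centre along its +y, 122 mm above its underside. Vertical through-hole, 11 mm wide in the bracket's two 8 mm plates (36x34 mm, top faces at 122 and 98 mm), 12 mm wide in the 12 mm thick tongue between them; mouths chamfered by 2 mm.
- lock_pin: Loose pin, 40 g: steel shank 8 mm thick, 40 mm long with tapered tip, collar 20 mm wide and 4 mm thick, above it a red round head 18 mm wide and 40 mm tall. Origin: on its axis at the collar's underside; z along the pin, up towards the head. Shank reaches to z = -40 mm, head from 4 to 44 mm. Home when the collar rests on the bracket.
- pin_stand: Fixed light wooden block 60x60x50 mm in whose middle the pin stands upright, its collar on the block's top. Hole 10.5 mm wide, 45 mm deep. Origin: centre of the underside.
- die_cube: Brass die cube with round hollows, 42 mm, about 0.28 kg, loose in a shallow pocket (51 mm square, 6 mm deep) in the tray's middle, below the handle. Origin: centre of its underside, 8 mm above the carrier's underside.
- flux_bottle: Bystander, loose: white squeeze bottle, 48 mm wide, 120 mm tall. Origin: centre of its underside.
- solder_spool: Bystander, loose: black spool of wire, 46 mm wide, 24 mm tall. Origin: centre of its underside.
- parts_tin: Bystander, loose: round grey tin, 60 mm wide, 22 mm tall. Origin: centre of its underside.
- shop_mug: Bystander, loose: blue-grey mug with handle, 80x110 mm, 94 mm tall. Origin: centre of its underside.
Things that resemble listed ones, but are neither listed nor needed, are in the scene too. Leave any blue, orange or purple look-alike of the die_cube alone.

How it is judged:
On the way:
1. the pin is fully home through bracket and tongue and let go, with the carrier still standing on the bench (distance between lock_pin and pin_hole below 0.006 m and angle between the z axis of lock_pin and the z axis of carrier, either way round below 0.2 rad and height (world z) of carrier below 0.01 m and contact force between the fingers and lock_pin below 0.1 N), for 0.2 s.
At the end, for the whole second after the job is handed in: Held by the handle grip (within 40 mm of its middle), underside 10-22 cm up, tilt < 0.12 rad, < 3 cm/s and 0.15 rad/s, clear of stand and bystanders; pin home (within 6 mm) and not touched; handle shut (< 0.12 rad); die cube in its pocket (within 14 mm of the carrier's centre) (distance between lock_pin and pin_hole below 0.006 m and angle between the z axis of lock_pin and the z axis of carrier, either way round below 0.2 rad and horizontal distance between die_cube and carrier below 0.014 m and z of die_cube in the frame of carrier below 0.014 m and height (world z) of carrier between 0.1 and 0.22 m and angle between carrier's own z axis and vertical below 0.12 rad and linear speed of carrier below 0.03 m/s and angular speed of carrier below 0.15 rad/s and value of joint handle below 0.12 rad and distance between the grasp point and handle_grip below 0.04 m and contact force between the fingers and carrier above 2 N and contact force between the fingers and lock_pin below 0.1 N and contact force between carrier and flux_bottle below 0.3 N and contact force between carrier and solder_spool below 0.3 N and contact force between carrier and parts_tin below 0.3 N and contact force between carrier and shop_mug below 0.3 N and contact force between carrier and pin_stand below 0.3 N); the arm keeps its last pose, push and grip.
It fails at once if the carrier is lifted more than 3 cm without the pin in the hole (height (world z) of carrier above 0.03 m and distance between lock_pin and pin_hole above 0.015 m).
It fails at once if the carrier tips by more than 0.35 rad (angle between carrier's own z axis and vertical above 0.35 rad).
It fails at once if the die cube leaves the carrier (distance between die_cube and carrier above 0.06 m).
It fails at once if a bystander is pushed more than 3 cm or knocked over (distance of any of flux_bottle, solder_spool, parts_tin, shop_mug from where it was at the start of the episode above 0.03 m or angle between any of flux_bottle, solder_spool, parts_tin, shop_mug's own z axis and vertical above 0.5 rad).
It also fails if it takes over 50 s, if anything falls off the work surface, if the arm or the gripper's body presses on something with over 40 N, if the wrist force passes 120 N, or if a joint passes its speed limit or range.

## Working session

There is one attempt and no reset: what is moved stays moved. The work goes in short steps, each a Python script; the robot and the scene stay as the last script left them, time stands still between calls to the robot, and variables do not carry over. Pictures are saved under pics/ and viewed, and the job is handed in when it is done.

```bash
mkdir -p pics; ls
python3 - <<'E'
from cell import robot, readout, eyes
import cv2
o=readout.observe(); print(o)
for n in ["scene","top","wrist"]:
    f=eyes.grab_frame(n); cv2.imwrite(f"pics/a_{n}.png",f["frame"]); print(n,f["K"],f["k1"],f["position"],f["orientation"])
E
```

```text
pics
{'t': 0.0, 'joint_positions': array([-1.41630555e+00,  1.81590638e-01,  1.60801782e+00, -1.62336620e-05,
        1.35382182e+00, -2.06291726e-01]), 'qd': array([ 0.00222812,  0.0007109 ,  0.00014124,  0.00018668,  0.0001062 ,
       -0.00074158]), 'effort': array([ 4.94397882e-04, -4.44866073e+01, -3.51340520e+01, -3.72137592e-04,
        8.95840436e-03, -4.20328774e-06]), 'tcp_pos': array([ 0.2029052 , -0.53740115,  0.23035154]), 'eef_rot': array([[ 3.53009483e-01, -9.35619696e-01, -2.98431676e-04],
       [-9.35618008e-01, -3.53009425e-01,  1.81329498e-03],
       [-1.80190369e-03, -3.60892274e-04, -9.99998311e-01]]), 'wrist_force': array([-0.55996465,  0.34821517, -0.23533256]), 'torque': array([-0.01515756, -0.05727717, -0.02967896]), 'grip_width': 0.9970464872263705}
scene [[609.47896582   0.         323.34421849]
 [  0.         609.47896582 237.26936783]
 [  0.           0.           1.        ]] -0.11964630864459672 [-0.30934059  0.61346718  0.91503473] [[-0.56569889 -0.51317303  0.64547517]
 [-0.82460592  0.3550211  -0.44043739]
 [-0.00313671 -0.78141759 -0.62400056]]
top [[479.74895975   0.         325.87609366]
 [  0.         479.74895975 236.42685425]
 [  0.           0.           1.        ]] 0.00647415126863181 [ 0.34502403 -0.00136332  1.2169608 ] [[-0.02612281 -0.98160103  0.18914812]
 [-0.99963072  0.02706684  0.0024091 ]
 [-0.00748442 -0.18901534 -0.98194561]]
wrist [[387.21225255   0.         318.99114276]
 [  0.         387.21225255 241.00355808]
 [  0.           0.           1.        ]] -0.045803367619637346 [ 0.27158485 -0.5114568   0.37463879] [[ 0.35266826 -0.89671763 -0.26743707]
 [-0.93574562 -0.33865522 -0.09845187]
 [-0.00228543  0.28497392 -0.95853255]]
```

View pics/a_scene.png

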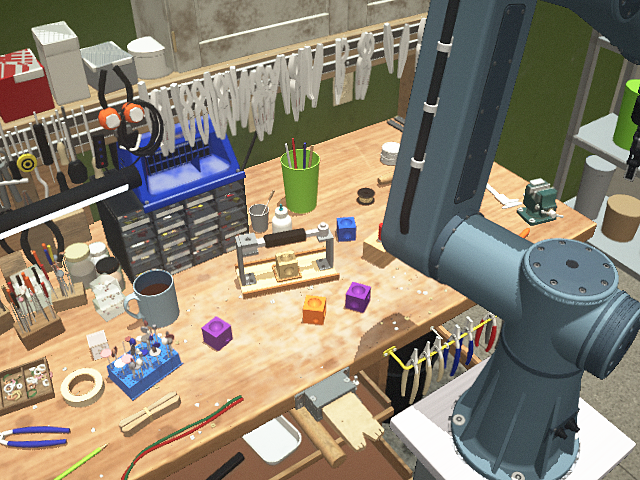

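View pics/a_top.png

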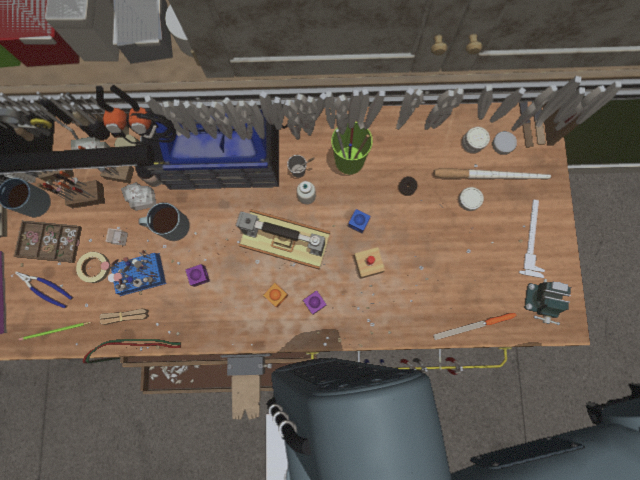

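View pics/a_wrist.png

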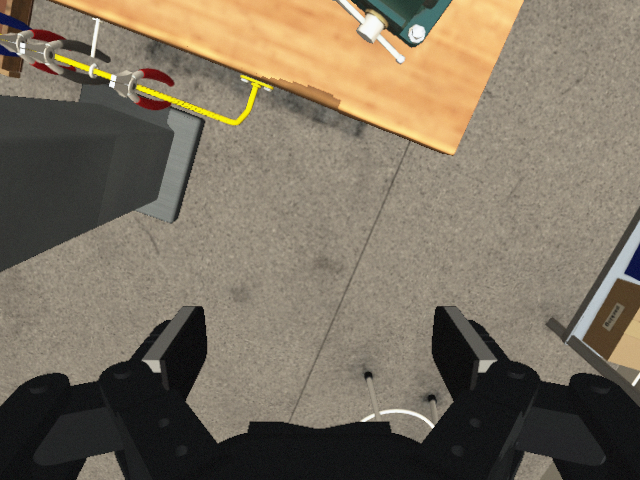

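```bash
cat > h.py <<'E'
import numpy as np, cv2
def undist(f,u,v):
    K=f["K"]; xd=(u-K[0,2])/K[0,0]; yd=(v-K[1,2])/K[1,1]
    x,y=xd,yd
    for _ in range(30):
        s=1+f["k1"]*(x*x+y*y); x,y=xd/s,yd/s
    return x,y
def ray(f,u,v):
    x,y=undist(f,u,v); d=np.array(f["orientation"])@np.array([x,y,1.]); return np.array(f["position"]),d/np.linalg.norm(d)
def onplane(f,u,v,z):
    p,d=ray(f,u,v); return p+d*(z-p[2])/d[2]
def proj(f,P):
    c=np.array(f["orientation"]).T@(np.asarray(P,float)-f["position"]); x,y=c[0]/c[2],c[1]/c[2]
    s=1+f["k1"]*(x*x+y*y); K=f["K"]; return np.array([K[0,0]*x*s+K[0,2],K[1,1]*y*s+K[1,2]])
def tri(rs):
    A=np.zeros((3,3));b=np.zeros(3)
    for p,d in rs:
        M=np.eye(3)-np.outer(d,d);A+=M;b+=M@p
    return np.linalg.solve(A,b)
def down(a):  # jaw axis x at world angle a
    c,s=np.cos(a),np.sin(a)
    return np.array([[c,s,0],[s,-c,0],[0,0,-1.]])
E
python3 - <<'E'
import cv2
t=cv2.imread('pics/a_top.png')[190:310,220:420]; cv2.imwrite('pics/b_top.png',cv2.resize(t,None,fx=4,fy=4,interpolation=2))
t=cv2.imread('pics/a_scene.png')[195:315,220:400]; cv2.imwrite('pics/b_scene.png',cv2.resize(t,None,fx=4.4,fy=4.4,interpolation=2))
E
```

```text
(no output)
```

View pics/b_top.png

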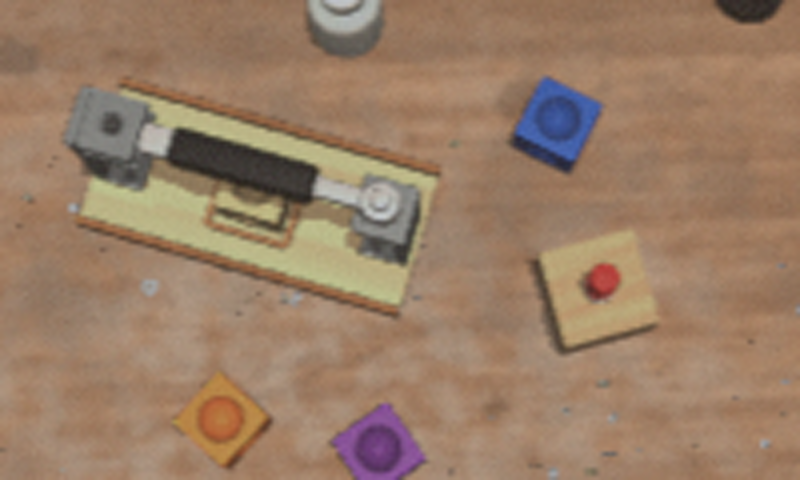

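View pics/b_scene.png

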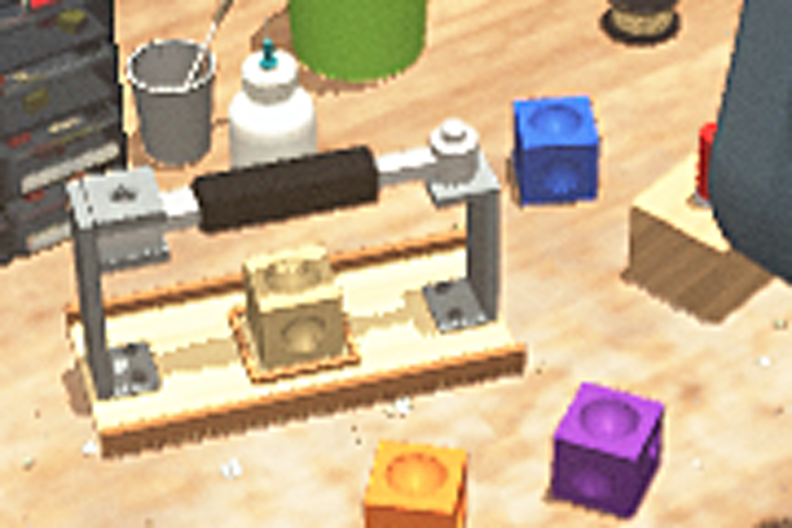

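Run:
```python
from cell import robot, readout, eyes, inverse_kinematics
from h import *
f=eyes.grab_frame("top"); s=eyes.grab_frame("scene")
P=lambda u,v:(220+(u+.5)/4-.5,190+(v+.5)/4-.5)
Q=lambda u,v:(220+(u+.5)/4.4-.5,195+(v+.5)/4.4-.5)
hole=onplane(f,*P(112,123),.122);print("hole",hole, onplane(s,*Q(124,192),.122), tri([ray(f,*P(112,123)),ray(s,*Q(124,192))]))
print("hinge",onplane(f,*P(381,201),.126),onplane(s,*Q(452,127),.126))
hg=onplane(f,*P(381,201),.126)
d=hole-hg;print("yaw y axis",np.degrees(np.arctan2(d[1],d[0])),np.linalg.norm(d[:2]))
print("grip",onplane(f,*P(243,158),.118))
print("pin head",onplane(f,*P(604,278),.094))
print("stand corners",[onplane(f,*P(*c),.05).round(4) for c in [(540,256),(632,233),(655,322),(566,347)]])
print("others: flux",onplane(f,*P(343,35),.0),"blue",onplane(f,*P(558,117),.042))
# camera in tool
w=eyes.grab_frame("wrist");o=readout.observe();R=o["eef_rot"];print("cam in tool",R.T@(w["position"]-o["tcp_pos"]),R.T@w["orientation"])
```

```text
hole [0.59926206 0.18351497 0.122     ] [0.59795151 0.18518924 0.122     ] [0.59985712 0.18403021 0.12013905]
hinge [0.54775339 0.02696236 0.126     ] [0.54698608 0.03160663 0.126     ]
yaw y axis 71.78785083631115 0.16480856855848328
grip [0.57705191 0.10736918 0.118     ]
pin head [ 0.50388167 -0.10277213  0.094     ]
stand corners [array([ 0.5248, -0.068 ,  0.05  ]), array([ 0.5376, -0.1252,  0.05  ]), array([ 0.4822, -0.1367,  0.05  ]), array([ 0.4684, -0.0818,  0.05  ])]
others: flux [0.68257456 0.05274368 0.        ] blue [ 0.61390685 -0.08309161  0.042     ]
cam in tool [-0.00037704 -0.07349803 -0.14400407] [[ 9.99999421e-01 -2.85001415e-05 -1.07609740e-03]
 [ 3.34290644e-04  9.58448179e-01  2.85266501e-01]
 [ 1.02325346e-03 -2.85266696e-01  9.58447633e-01]]
```

Run:
```python
from cell import robot, readout, eyes, inverse_kinematics
from h import *
a=np.radians(72)
for n,p in [("pin",[.5035,-.103,.19]),("hole",[.5992,.1838,.215])]:
    for aa in (a,a+np.pi): print(n,inverse_kinematics(p,down(aa)))
for p in ([.577,.107,.1],[.577,.107,.25]):
  for aa in (a-np.pi/2,a+np.pi/2): print("grip",inverse_kinematics(p,down(aa)))
```

```text
pin [-4.33055458e-01  8.62446451e-02  1.80036805e+00 -4.44089210e-16
  1.25497996e+00 -1.68969252e+00]
pin [-4.33055458e-01  8.62446451e-02  1.80036805e+00 -4.44089210e-16
  1.25497996e+00  1.45190013e+00]
hole [ 1.08554379e-01  3.07696473e-01  1.48599957e+00 -4.44089210e-16
  1.34789661e+00 -1.14808268e+00]
hole [ 1.08554379e-01  3.07696473e-01  1.48599957e+00 -4.44089210e-16
  1.34789661e+00  1.99350997e+00]
grip [-1.87512036e-02  3.54561163e-01  1.67722758e+00 -4.44089210e-16
  1.10980391e+00  2.95408062e-01]
grip [-1.87512036e-02  3.54561163e-01  1.67722758e+00 -4.44089210e-16
  1.10980391e+00 -2.84618459e+00]
grip [-1.87512036e-02  1.91626914e-01  1.55601298e+00 -4.44089210e-16
  1.39395276e+00  2.95408062e-01]
grip [-1.87512036e-02  1.91626914e-01  1.55601298e+00 -4.44089210e-16
  1.39395276e+00 -2.84618459e+00]
```

Run:
```python
from cell import robot, readout, eyes
from h import *
a=np.radians(72)
robot.move_ptp([.5035,-.103,.19],down(a)); 
import pickle
D={}
for n,p in [("pin",None),("hole",[.5992,.1838,.215])]:
    if p: robot.move_ptp(p,down(a))
    robot.wait(.3)
    f=eyes.grab_frame("wrist"); D[n]=(f,readout.observe()); cv2.imwrite(f"pics/c_{n}.png",f["frame"])
    print(D[n][1]["t"],D[n][1]["tcp_pos"])
pickle.dump(D,open("c.pkl","wb"))
```

```text
2.5667 [ 0.50347109 -0.10337453  0.18998616]
4.075 [0.59933297 0.18292035 0.21508276]
```

View pics/c_pin.png

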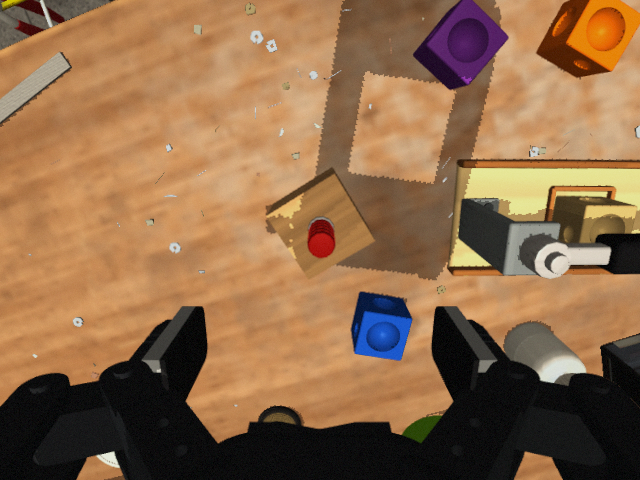

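View pics/c_hole.png

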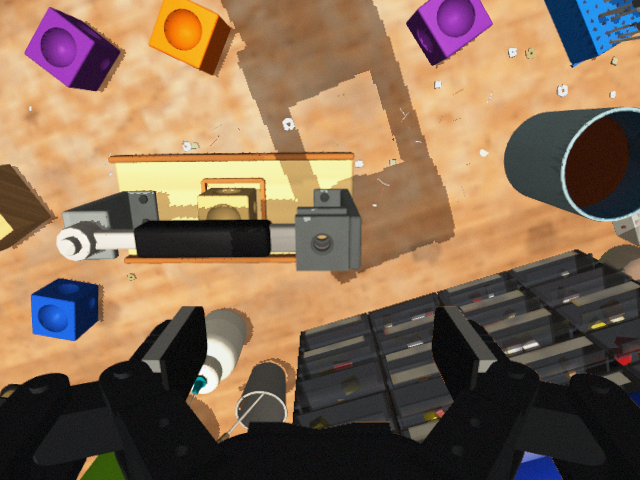

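Run:
```python
import pickle
from h import *
D=pickle.load(open("c.pkl","rb"))
b=np.load if 0 else None
for n in D:
    im=D[n][0]["frame"]; c=im[190:300,250:380] if n=="pin" else im[180:290,220:380]
    cv2.imwrite(f"pics/d_{n}.png",cv2.resize(c,None,fx=5,fy=5,interpolation=2))
t=cv2.imread('pics/a_top.png')[100:250,140:330]; cv2.imwrite('pics/d_top.png',cv2.resize(t,None,fx=4,fy=4,interpolation=2))
t=cv2.imread('pics/a_scene.png')[120:300,90:290]; cv2.imwrite('pics/d_scene.png',cv2.resize(t,None,fx=3,fy=3,interpolation=2))
```

```text
(no output)
```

View pics/d_pin.png

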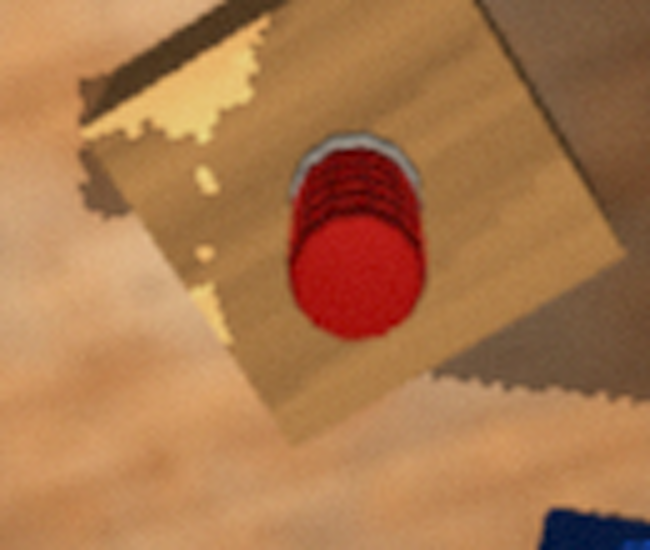

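View pics/d_hole.png

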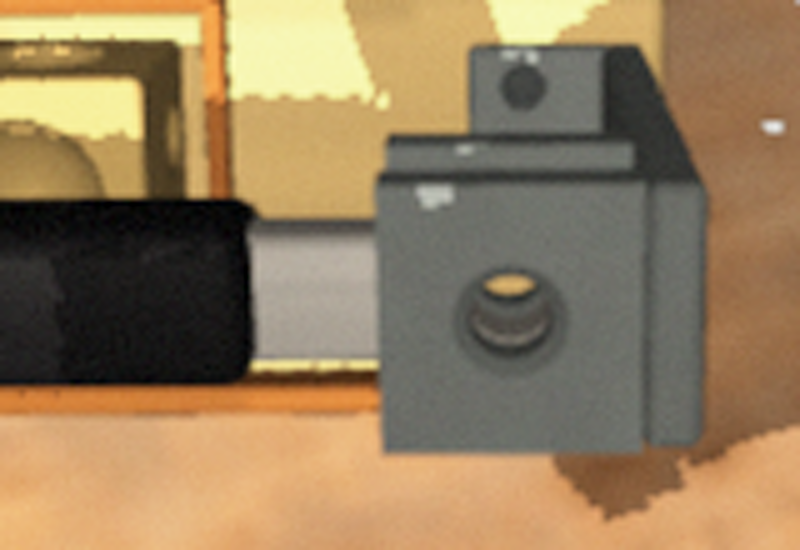

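View pics/d_top.png

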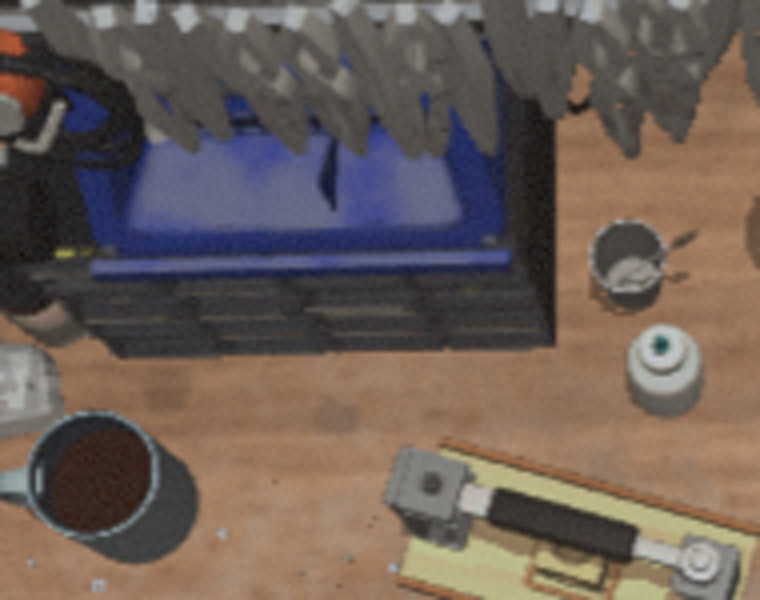

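View pics/d_scene.png

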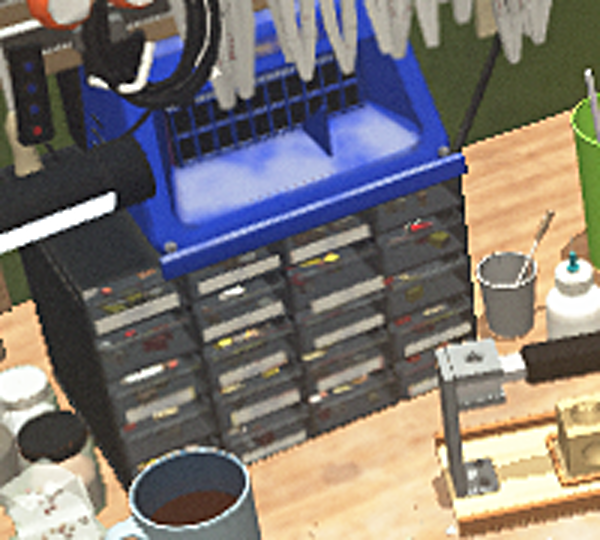

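Run:
```python
import pickle
from h import *
D=pickle.load(open("c.pkl","rb"))
from cell import eyes
T=eyes.grab_frame("top");S=eyes.grab_frame("scene")
w=D["hole"][0]
q=lambda x0,y0,u,v,s:(x0+(u+.5)/s-.5,y0+(v+.5)/s-.5)
hp=q(220,180,512,320,5)
print("hole w",onplane(w,*hp,.122))
print("tri",tri([ray(w,*hp),ray(T,*q(220,190,112,123,4)),ray(S,*q(220,195,124,192,4.4))]))
w2=D["pin"][0]
hh=q(250,190,358,275,5); print("head w",onplane(w2,*hh,.094))
print("grip ends", onplane(w,*q(220,180,252,290,5),.106))
# grip top edges in wrist hole image
for p in [(136,222),(268,222),(268,257),(136,257)]: print(onplane(w,*p,.118))
print("cab foot",onplane(T,*q(140,100,555,345,4),0),onplane(T,*q(140,100,125,357,4),0))
print("bin front edge",tri([ray(T,*q(140,100,508,258,4)),ray(S,*q(90,120,463,162,3))]))
print("cab top R", onplane(T,*q(140,100,510,275,4),.2))
for n in D: print(n,"tool z tilt",D[n][1]["eef_rot"][:,2])
```

```text
hole w [0.60035481 0.18536204 0.122     ]
tri [0.6003501  0.1843942  0.11985425]
head w [ 0.50577107 -0.10176592  0.094     ]
grip ends [0.58995473 0.15164774 0.106     ]
[0.55021118 0.07514607 0.118     ]
[0.57699021 0.15658587 0.118     ]
[0.59923758 0.14837369 0.118     ]
[0.57193936 0.06461919 0.118     ]
cab foot [0.7186776  0.12335943 0.        ] [0.71842388 0.4070631  0.        ]
bin front edge [0.70678324 0.127808   0.20331156]
cab top R [0.69837642 0.12754908 0.2       ]
pin tool z tilt [ 2.30065263e-05 -2.69302826e-06 -1.00000000e+00]
hole tool z tilt [ 6.56567246e-05 -6.18297246e-05 -9.99999996e-01]
```

Run:
```python
from cell import robot, readout, eyes, set_gripper
from h import *
a=np.radians(72)
set_gripper(.6)
robot.move_ptp([.505,-.1022,.16],down(a))
print(robot.line_to([.505,-.1022,.061],velocity=.1,stop_force=12))
f=eyes.grab_frame("wrist"); cv2.imwrite("pics/e1.png",f["frame"])
o=readout.observe();print(o["t"],o["tcp_pos"],o["wrist_force"])
```

```text
False
6.9667 [ 0.50565217 -0.10248126  0.06177315] [ 0.17046095 -0.34405466  0.07184151]
```

View pics/e1.png

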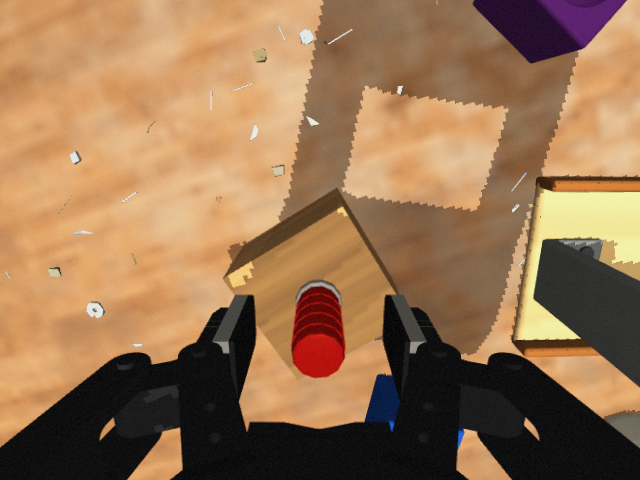

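Run:
```python
from cell import robot, readout, eyes, set_gripper
from h import *
set_gripper(0.0)
o=readout.observe();print(o["t"],o["tcp_pos"],o["wrist_force"],o["grip_width"])
robot.line_to([.505,-.1022,.185],velocity=.1)
o=readout.observe();print(o["t"],o["tcp_pos"],o["wrist_force"],o["grip_width"])
f=eyes.grab_frame("wrist"); cv2.imwrite("pics/e2.png",f["frame"])
```

```text
7.375 [ 0.50539501 -0.10237483  0.06158066] [-1.66922913  0.08464174  4.6415581 ] 0.19060394525095564
8.7667 [ 0.50449608 -0.1020051   0.18417804] [-0.11842983 -0.16374698 -0.76877203] 0.1922933574154035
```

View pics/e2.png

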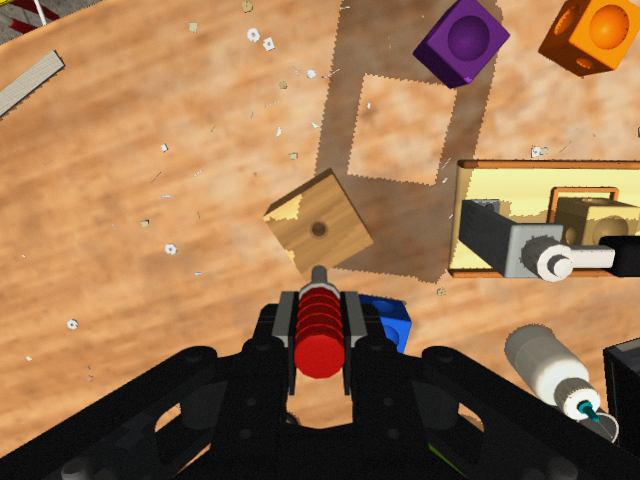

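Run:
```python
from cell import robot, readout, eyes
from h import *
f=eyes.grab_frame("wrist");o=readout.observe();p=o["tcp_pos"];R=o["eef_rot"]
im=f["frame"];cv2.imwrite("pics/e3.png",cv2.resize(im[215:385,260:380],None,fx=3.5,fy=3.5,interpolation=2))
for u,v,dz in [(319,268,-.0516),(319.5,357,.0324)]:
    q=onplane(f,u,v,p[2]+dz); print(R.T@(q-p))
print("stand hole",onplane(f,318.8,229,.05))
```

```text
[0.00088562 0.00118138 0.05159843]
[ 0.00100609  0.00122248 -0.03240171]
stand hole [ 0.50578496 -0.10155539  0.05      ]
```

View pics/e3.png

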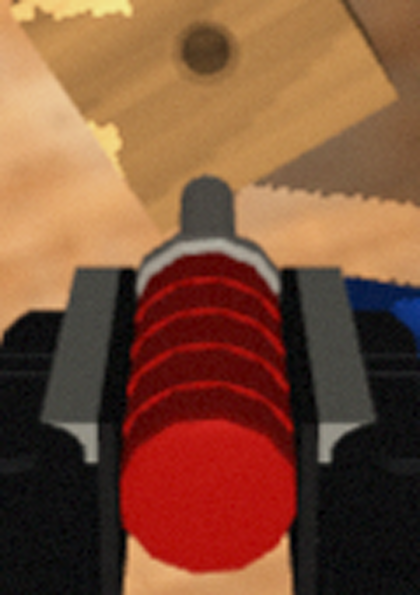

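Run:
```python
from cell import robot, readout, eyes
from h import *
a=np.radians(72)
robot.line_to([.505,-.1022,.225],velocity=.15)
robot.move_ptp([.599,.1849,.225],down(a))
robot.line_to([.599,.1849,.187],velocity=.08)
robot.wait(.3)
f=eyes.grab_frame("wrist");o=readout.observe();p=o["tcp_pos"];R=o["eef_rot"]
print(o["t"],p,o["grip_width"])
im=f["frame"];cv2.imwrite("pics/f1.png",cv2.resize(im[215:385,220:420],None,fx=3.5,fy=3.5,interpolation=2))
print(proj(f,p+R@[.0009,.0012,.0516]),proj(f,[.60035,.18536,.122]))
s=eyes.grab_frame("scene");cv2.imwrite("pics/f1s.png",cv2.resize(s["frame"][170:290,200:340],None,fx=5,fy=5,interpolation=2))
```

```text
11.4167 [0.59921398 0.18499327 0.18743825] 0.19348022402104115
[318.93681544 267.77971585] [318.53941097 258.84131589]
```

View pics/f1.png

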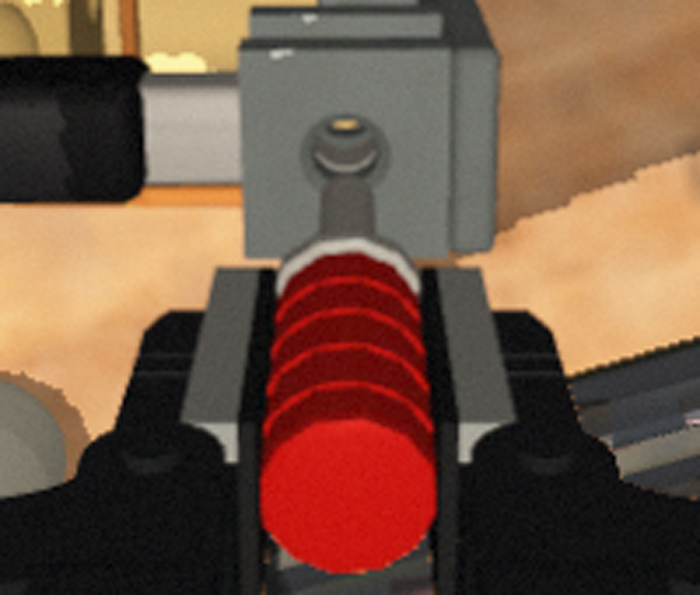

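View pics/f1s.png

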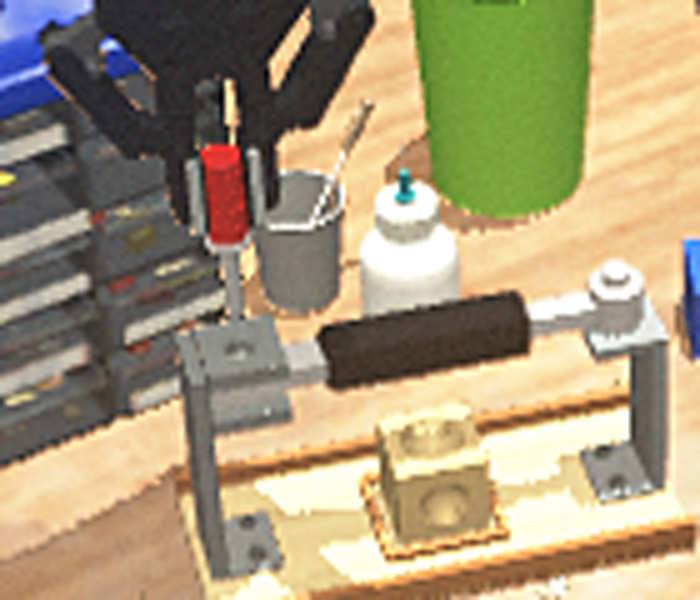

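Run:
```python
from cell import robot, readout, eyes
from h import *
f=eyes.grab_frame("wrist");o=readout.observe();p=o["tcp_pos"];R=o["eef_rot"]
h=onplane(f,318.7,257.2,.122);print("hole",h,"target",h-R@[.0009,.0012,0])
S=eyes.grab_frame("scene")
sc=lambda u,v:(200+(u+.5)/5-.5,170+(v+.5)/5-.5)
hs=onplane(S,*sc(239,348),.122); ts=onplane(S,*sc(235,318),p[2]-.0516)
print("scene hole",hs,"tip",ts,"move",hs-ts, "->",p+hs-ts)
```

```text
hole [0.59920307 0.18573794 0.122     ] target [0.59778373 0.18525268 0.12199943]
scene hole [0.59563859 0.18740646 0.122     ] tip [0.59848122 0.18647398 0.1356437 ] move [-0.00284264  0.00093248 -0.0136437 ] -> [0.59625635 0.18589631 0.1736    ]
```

Run:
```python
from cell import robot, readout, eyes
from h import *
T=[.5975,.1853]
robot.line_to(T+[.181],velocity=.04)
r=robot.line_to(T+[.160],velocity=.03,stop_force=8)
o=readout.observe();print(r,o["t"],o["tcp_pos"],o["wrist_force"],o["grip_width"])
if not r:
    r=robot.line_to(T+[.1315],velocity=.03,stop_force=12)
    o=readout.observe();print(r,o["t"],o["tcp_pos"],o["wrist_force"],o["grip_width"])
f=eyes.grab_frame("wrist");im=f["frame"];cv2.imwrite("pics/g1.png",cv2.resize(im[215:385,220:420],None,fx=3.5,fy=3.5,interpolation=2))
s=eyes.grab_frame("scene");cv2.imwrite("pics/g1s.png",cv2.resize(s["frame"][170:290,200:340],None,fx=5,fy=5,interpolation=2))
```

```text
False 12.725 [0.59761337 0.18522081 0.15996069] [ 1.53027011 -0.68757381 -1.67610216] 0.1930293309154342
True 13.5667 [0.59786948 0.18512921 0.13361353] [-0.61063206 -0.39577647  4.76918456] 0.19172026571644973
```

View pics/g1.png

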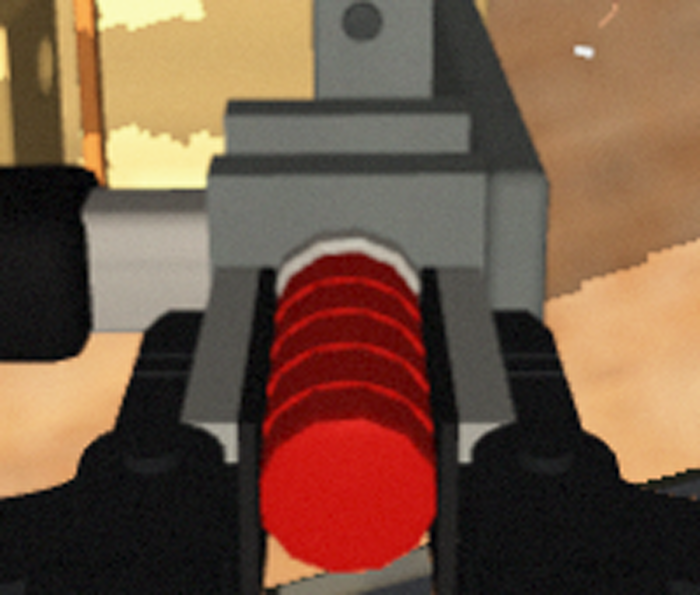

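View pics/g1s.png

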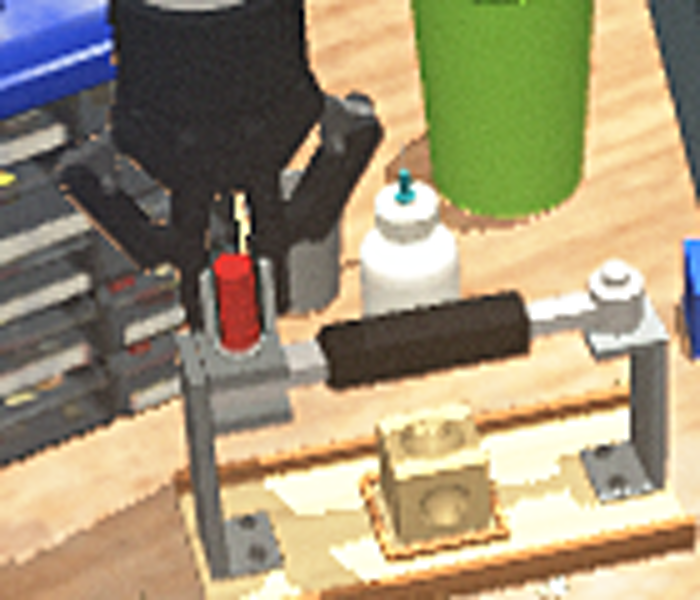

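Run:
```python
from cell import robot, readout, eyes, set_gripper
from h import *
set_gripper(.6); robot.wait(.3)
p=readout.observe()["tcp_pos"]
robot.line_to([p[0],p[1],.24],velocity=.12)
robot.move_ptp([.575,.106,.24],down(np.radians(-18)))
robot.wait(.3)
o=readout.observe();print(o["t"],o["tcp_pos"])
f=eyes.grab_frame("wrist");cv2.imwrite("pics/i1.png",f["frame"])
s=eyes.grab_frame("scene");cv2.imwrite("pics/i1s.png",cv2.resize(s["frame"][170:290,200:340],None,fx=5,fy=5,interpolation=2))
import pickle;pickle.dump((f,o,s),open("i.pkl","wb"))
```

```text
17.025 [0.57500708 0.10615844 0.23997784]
```

View pics/i1.png

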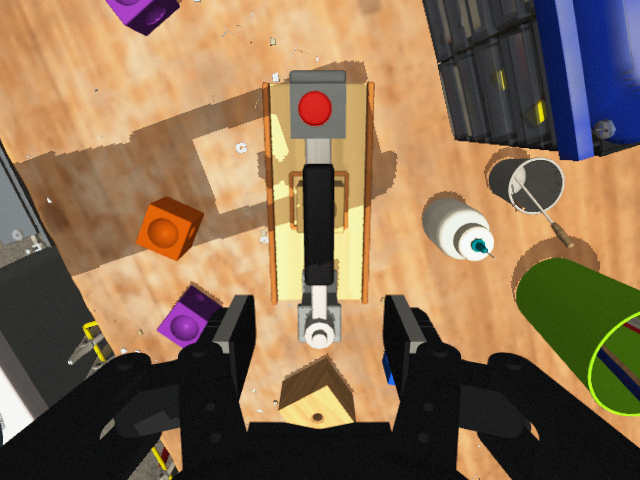

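View pics/i1s.png

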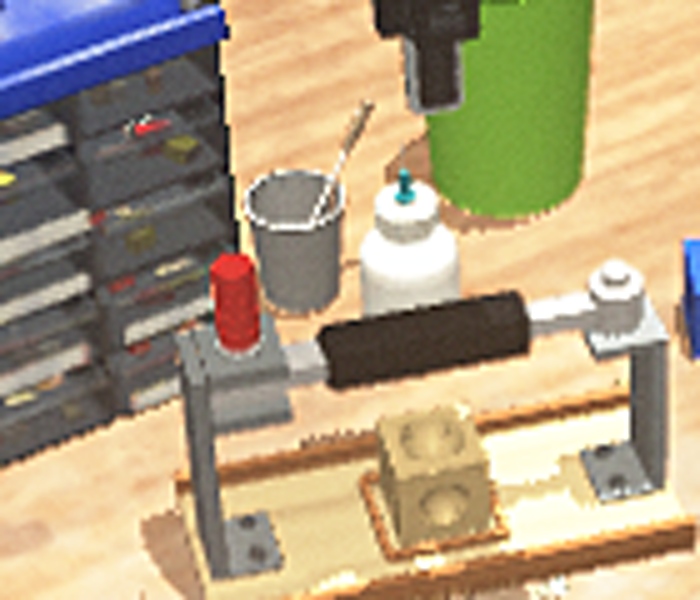

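Run:
```python
import pickle
from h import *
f,o,s=pickle.load(open("i.pkl","rb"))
cv2.imwrite("pics/i2.png",cv2.resize(f["frame"][60:310,260:380],None,fx=2.4,fy=2.4,interpolation=2))
c=[onplane(f,u,v,.118) for u,v in [(304,166),(333.5,166),(333,284),(303.5,284)]]
m=np.mean(c,0);d=c[0]-c[3];print(m,np.degrees(np.arctan2(d[1],d[0])),[np.linalg.norm(c[i]-c[i-1]) for i in range(4)])
R=o["eef_rot"];print("tool",R.T@(m-o["tcp_pos"]))
hd=onplane(f,315,108,.166);print("pin head",hd, "pin-m",np.linalg.norm((hd-m)[:2]))
hg=onplane(f,319,334,.126);d=hd-hg;print("yaw",np.degrees(np.arctan2(d[1],d[0])),"centre from ends",(hd+hg)/2,np.linalg.norm(d[:2]))
```

```text
[0.57630081 0.11024597 0.118     ] 71.1387503839226 [np.float64(0.08641826590692463), np.float64(0.02003252747877441), np.float64(0.0864054112164671), np.float64(0.021884787276473295)]
tool [-3.06212939e-05 -4.29021513e-03  1.21977733e-01]
pin head [0.59893173 0.18561862 0.166     ] pin-m 0.07869686209775979
yaw 72.77379945732821 centre from ends [0.5753745  0.10964053 0.146     ] 0.15909260862710423
```

View pics/i2.png

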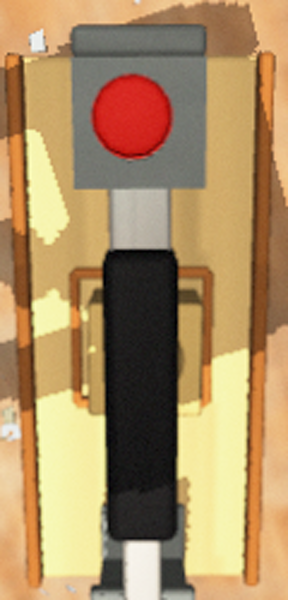

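Run:
```python
from cell import robot, readout, eyes, set_gripper
from h import *
T=[.5755,.1095]
robot.line_to(T+[.15],ori=down(np.radians(-18)),velocity=.1)
r=robot.line_to(T+[.087],velocity=.08,stop_force=10)
o=readout.observe();print(r,o["t"],o["tcp_pos"],o["wrist_force"])
f=eyes.grab_frame("wrist");cv2.imwrite("pics/j1.png",f["frame"])
if not r:
    set_gripper(0.); robot.wait(.2)
    o=readout.observe();print(o["t"],o["tcp_pos"],o["wrist_force"],o["grip_width"])
    f=eyes.grab_frame("wrist");cv2.imwrite("pics/j2.png",f["frame"])
```

```text
False 19.1083 [0.57594746 0.10949631 0.08741487] [ 0.03879463 -0.28200827  0.34381393]
19.725 [0.57571939 0.10957679 0.08770624] [-2.28148452 -0.05880773  6.52486749] 0.2488066027078139
```

View pics/j2.png

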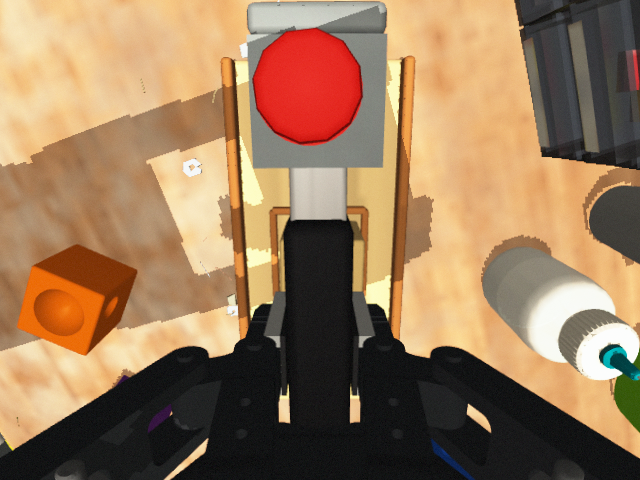

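Run:
```python
from cell import robot, readout, eyes
from h import *
T=[.5757,.1096]
robot.line_to(T+[.105],velocity=.03); robot.wait(.2)
o=readout.observe();print(o["t"],o["tcp_pos"],o["wrist_force"],o["torque"],o["grip_width"])
robot.line_to(T+[.238],velocity=.06); robot.wait(.5)
o=readout.observe();print(o["t"],o["tcp_pos"],o["wrist_force"],o["torque"],o["grip_width"])
f=eyes.grab_frame("wrist");cv2.imwrite("pics/k1.png",f["frame"])
s=eyes.grab_frame("scene");cv2.imwrite("pics/k1s.png",cv2.resize(s["frame"][100:290,180:360],None,fx=3.1,fy=3.1,interpolation=2))
```

```text
20.725 [0.57547875 0.10959768 0.10473136] [ 0.60313501 -0.31582565 -8.25677941] [ 0.00434798  0.01368742 -0.0362506 ] 0.25264396647720494
23.5917 [0.57570406 0.10960479 0.23801134] [ 0.14556165  0.08949955 -7.69955775] [-0.05872121  0.04520969  0.00978447] 0.2467990209402828
```

View pics/k1.png

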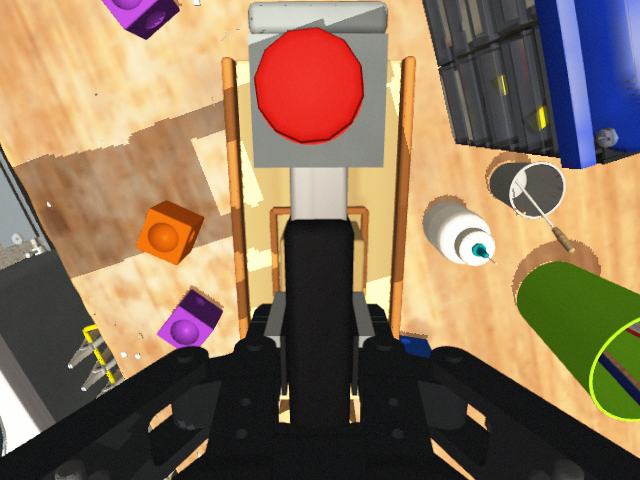

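View pics/k1s.png

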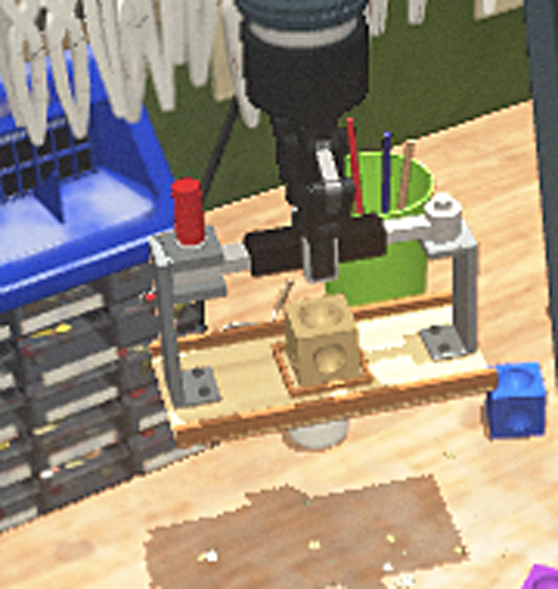

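Run:
```python
from cell import robot, readout, job
o=readout.observe();print(o["t"],abs(o["qd"]).max())
job.sign_off()
print(readout.observe()["t"])
```

```text
23.6917 0.0007632579162822353
the job is handed in; nothing more can be done
the job is handed in; nothing more can be done
```

I locked the handle with the red pin, then lifted the carrier by the middle of its grip and handed the job in at 23.7 s. The arm was still holding the carrier level and still, about 15 cm above the bench.

- **Pin:** it went into the bracket until its collar touched. The tool stopped at 0.1336 m, which is the height I calculated for fully home. I let go of it while the carrier was still standing on the bench.
- **Lift:** the tool rose 15.1 cm, from 0.087 to 0.238 m. The last wrist reading showed a steady load of 7.7 N, about the weight of the carrier, die cube and pin.
- **Final pictures:** the pin's collar is on the bracket, the handle is shut, and the die cube is in its pocket. The carrier looks the same in the gripper as before the lift. The bystanders I could see had not been touched.
- **Disagreement:** the cameras differed by 2–5 mm on where the hole was. I corrected the aim from a close picture before inserting, and the pin went in without jamming.

No check failed, though I judged the carrier's height and tilt from the arm readings and pictures, not by measuring them directly.

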